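# Push the power unit home between the bare bus rails

## Robot

A 6-joint arm with a two-finger parallel gripper is mounted at the origin on the work surface. World frame = base frame: x ahead of the robot, y to its left, z up, the work surface at z = 0. Lengths are in m, angles in rad, forces in N, time in s.
With the tool pointing down it reaches from about 0.35 to 0.975 m from the base axis. Payload 4.9 kg.
Tool frame: the origin (TCP) lies on the centre line of the jaws, within the pads' length; the fingertips stand manip.tip_reach ahead of it and the grasp point (between the pads) is the TCP (manip.tip_reach is the distance from the TCP to the fingertips, in m); z points along the fingers, y is the line along which they close (so a half turn about z gives the same grasp; the last joint's range is limited). The gripper opens to 85 mm and grips with 20 to 120 N. Pads are 22 mm wide; open, the fingers measure 114 mm over their backs; the gripper's body (76 mm by 85 mm) begins 54 mm behind the grasp point. The pads swing forward as they close: fully open they stand 13 mm farther back than shut.
Start: joints at [1.016, 0.053, 1.613, -0, 1.476, -0.119], TCP at [0.264, 0.567, 0.25] pointing down, gripper open.
Joint ranges: [-3.01, 3.01], [-1.01, 2.22], [0.06, 2.58], [-1.02, 4.17], [0.09, 2.62], [-3.14, 3.14]. Speed limits (rad/s): [2.57, 2.57, 3.14, 3.14, 3.14, 3.14].

## Interface

Orientations are given as a unit quaternion [w, x, y, z].
In Python, from plant import manip gives the robot as it stands. The module is installed in compiled form; this text tells all that it offers.
- The arm moves only by the tool move_arm, never from a script. Its argument "rows" is a list of rows, each a list of 7 numbers: the shift along the tool's x, y, z in cm, then the turn, a rotation vector about the tool's x, y, z in degrees, then the opening, from -1 (shut) to 1 (fully open). In form: [[tx, ty, tz, ax, ay, az, jaw], ...]. A call has 1 to 20 rows; each row shifts and turns the commanded pose from where the row before left it, along the tool's axes as they then stand; what a row does not reach is not made up. A row lasts 1/12 s, in which the tool goes at most 41.7 mm and 7.16 degrees, less where a joint would pass 70% of its speed; a pose out of reach is approached as far as the arm can. A call is refused whole if a number of a shift passes 4.17 or a number of a turn 7.16, either way. A call with a gripper value outside its range is refused whole. The fingers move at their own pace and stop on an object; the grip force is fixed at half the most. Time passes only in rows, so rows that do not move let the fingers close. It gives the time, the measured TCP pose, the force, the opening and the grip force at its end, in the units of the state.
- manip.state(): the state, without advancing time (a new reading comes with each control period).
- manip.grab_frame(name): name is "side" or "top"; returns a dict with "img" (384x512x3 uint8, blue, green, red), "mtx" (3x3 intrinsics, pixels), "R" (3x3) and "t" (3): a world point X has camera coordinates R X + t. Camera axes: x right, y down, z forward; pixel columns grow to the right and rows downward; lengths in m; the calibration is good to about 2 mm. A picture is of the moment at which its call begins. There is no depth.
- manip.job_done(): hands the job in; it is judged then, once.
The state is a dict: "time": time; "joint_pos": joint angles; "joint_vel": joint speeds; "joint_efforts": joint torques, N m; "tool_pos": TCP position; "tool_rot": TCP orientation; "contact_force": force on the tool from outside, world axes, zero at the start; "ft_torque": the same for the moment, N m; "gripper_width": opening from 0.0 (shut) to 1.0 (fully open); "grasp_force": force on a finger pad.
Only numpy, scipy, OpenCV 4.12 (cv2) and the standard library are available. Lean on these libraries where they do the work, as an engineer would, in place of code of your own. Each camera call takes 0.05 s, during which the arm holds its last target. There are 200 camera calls.

## Task

Push the small power unit along its docking board, down the lane between the two bare copper rails, until it rests square against the black end stop. Neither the unit nor the robot may touch either rail at any time. Only push it with the fingers against its case: do not lift or tip it, leave its carrying handle alone, and leave the other things lying about undisturbed.

Things in the scene. Friction and masses are not known exactly. Their poses are not given: they have to be found in the camera images.
- unit: Loose dark steel box, 100 mm long (x), 80 wide (y), 55 high, 0.4 to 0.85 kg, blue panel on its rear (-x) face; its +x face goes to the stop. Origin: centre of underside, z up. Stands on the board before the lane's mouth, 130 to 155 mm behind the board's origin, up to 30 mm off the lane's centre line and turned up to 0.25 rad from it. Stays where it is pushed (friction).
- unit_handle: The carrying handle on top of the unit, part of it: a black bar 60 mm long along the unit's x and 12 mm wide, its top 75 mm above the unit's underside. Its origin coincides with the unit's. Not to be touched.
- dock: Docking board, fixed: grey plate 6 mm thick, x -240 to +180, y -110 to +110 mm in its own frame; origin at table height on the lane's centre line. +x is the direction to push. The lane runs between the rails from x = -40 (open mouth) to the end stop; before it the plate is a flat open apron.
- stop (a point): Centre of the end stop's face, on the lane's centre line 31 mm above the table, at x = +150 mm of the board's frame. The stop is a fixed black block 20 mm thick, 70 mm wide, its top 56 mm above the table. With the unit against it the unit's origin is at x = +100, y = 0 mm of the board's frame, 6 mm above the table.
- rail_left: Bare copper rail on the lane's left (+y), fixed: x -40 to +150, y +52 to +60 mm, 10 to 36 mm above the table, in the board's frame, with which its own coincides. White insulators outside it reach y = +74 mm. The lane is 104 mm wide: a centred unit has 12 mm on each side.
- rail_right: The same rail on the right (-y) side: y from -60 to -52 mm, insulators to -74 mm. Its frame too coincides with the docking board's.
- weight: Bystander: brass weight, 36 mm across, 50 mm high, standing on the board outside the left rail. Origin at its underside.
- adapter: Bystander: black two-pin adapter, 35 x 30 mm, 38 mm high, standing on the board outside the right rail. Origin at its underside.
- coil: Bystander: copper coil on a black square bobbin, 50 x 50 x 50 mm, on the table to the left of the apron. Origin at its underside.
- tape: Bystander: grey tape roll lying flat, 70 mm across, 18 mm high, on the table left of the lane. Origin at its underside.
- jar: Bystander: lidded glass jar, 56 mm across, 70 mm high, on the table to the right of the apron. Origin at its underside.
- screwdriver: Bystander: screwdriver 170 mm long lying along its x axis on the table to the right of the lane. Origin at its underside.
- lens: Bystander: lens holder, 72 mm high on a 50 x 40 mm foot, on the table beyond the end stop. Origin at its underside.
Not all that is in view belongs to the job. What is shaped like the unit but green or red is not meant.

How it is judged:
By the outcome, as a careful person would: the job done as asked, in the order asked, and still so for the second after the job is handed in, with the robot touching nothing.
It also fails if it takes over 67 s, if anything falls off the work surface, if the arm or the gripper's body presses on something with over 40 N, if the wrist force passes 120 N, or if a joint passes its speed limit or range.

## Working session

There is one attempt and no reset: what is moved stays moved. The work goes in short steps, Python scripts to look and compute and a tool call to move; the robot and the scene stay as the last step left them, time stands still between calls to the robot, and variables do not carry over. Pictures are saved under pics/ and viewed, at most 10 in all, crops included, and the job is handed in when it is done.

Besides the shell and the picture viewer there is one more tool, called after "Emit:" as a command line: name --pt "numbers of a row" for each row, then --argument value for the rest. move_arm: Moves the arm, as the interface text tells. Its arguments: {"type":"object","properties":{"rows":{"type":"array","items":{"type":"array","items":{"type":"number"}}}},"required":["rows"]}

```bash
mkdir -p pics; python3 - <<'E'
from plant import manip
import cv2,pickle
print(manip.state(), manip.tip_reach)
for n in("top","side"):
    f=manip.grab_frame(n); pickle.dump(f,open(n+'0.pkl','wb'))
    cv2.imwrite(f'pics/{n}0.png',cv2.resize(f['img'],(800,600),interpolation=cv2.INTER_CUBIC)); print(f['mtx'],f['R'],f['t'])
E
```

```text
{'time': 0.0, 'joint_pos': array([ 1.01601504e+00,  5.33457008e-02,  1.61429058e+00, -1.70025138e-05,
        1.47598663e+00, -1.18995088e-01]), 'joint_vel': array([ 0.00105221,  0.00016122, -0.00032303,  0.00030487, -0.00092237,
       -0.00166713]), 'joint_efforts': array([ 5.06423839e-04, -3.93667638e+01, -3.70183110e+01, -1.06988006e-05,
        6.79108649e-03,  5.22571554e-06]), 'tool_pos': array([0.2635202 , 0.5660896 , 0.24907193]), 'tool_rot': array([-3.27566094e-04,  2.16172118e-01,  9.76354743e-01, -9.60863460e-04]), 'contact_force': array([-0.24012679, -0.00358514,  0.40283077]), 'ft_torque': array([-0.01232126, -0.0053567 ,  0.01914235]), 'grasp_force': 0.0, 'gripper_width': 1.0020219171751046} 0.019
[[351.73614787   0.         255.72831945]
 [  0.         351.73614787 197.30212914]
 [  0.           0.           1.        ]] [[-0.01706054 -0.9998531   0.00164867]
 [-0.97362095  0.01623766 -0.22759302]
 [ 0.22753282 -0.00548804 -0.97375495]] [0.07312151 0.56010144 0.7853652 ]
[[495.82328266   0.         253.46590868]
 [  0.         495.82328266 190.54052629]
 [  0.           0.           1.        ]] [[-0.99826539 -0.05770882 -0.01165733]
 [-0.02729571  0.62909531 -0.77684879]
 [ 0.0521646  -0.77518307 -0.62957928]] [5.71200110e-01 9.98882279e-04 1.20911014e+00]
```

View pics/top0.png

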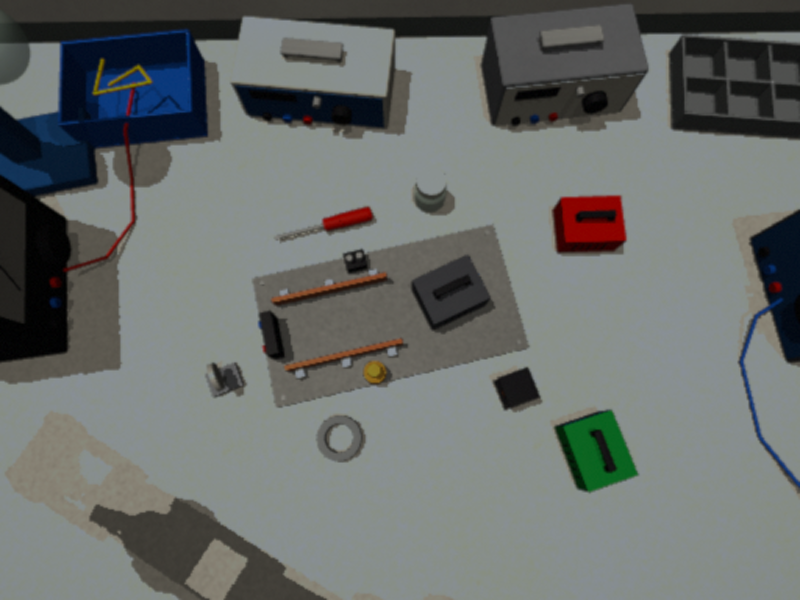

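View pics/side0.png

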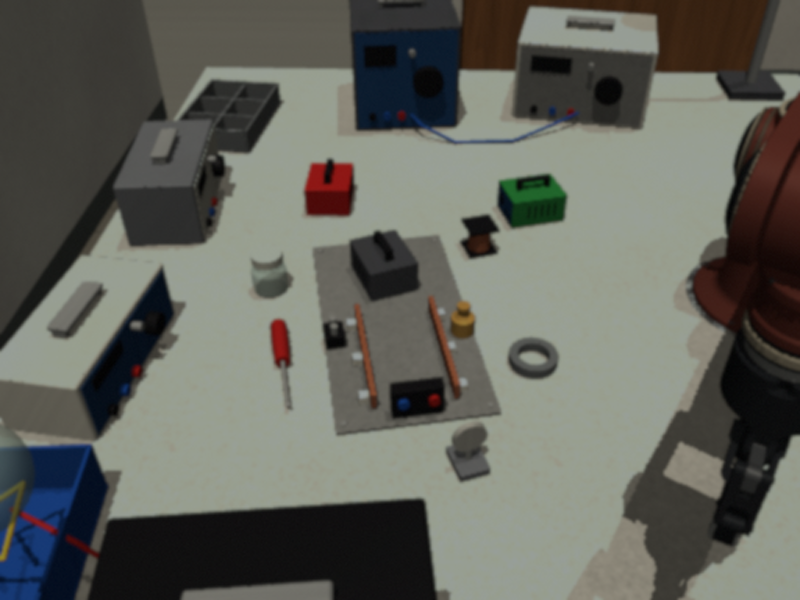

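The top view shows three unit-shaped boxes: dark at (452,292), red at (590,223) and green at (597,450). The dark one stands on the board, with the stop at (272,335) and the rails between, so that is the unit. I'll check it in close crops.

```bash
python3 - <<'E'
import cv2,pickle,numpy as np
for n,(a,b,c,d) in {'top':(155,345,135,270),'side':(195,325,140,282)}.items():
    im=pickle.load(open(n+'0.pkl','rb'))['img'][c:d,a:b]
    im=cv2.convertScaleAbs(im,alpha=1.6,beta=10)
    cv2.imwrite(f'pics/{n}0c.png',cv2.resize(im,None,fx=4,fy=4,interpolation=cv2.INTER_CUBIC))
E
```

```text
(no output)
```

View pics/top0c.png

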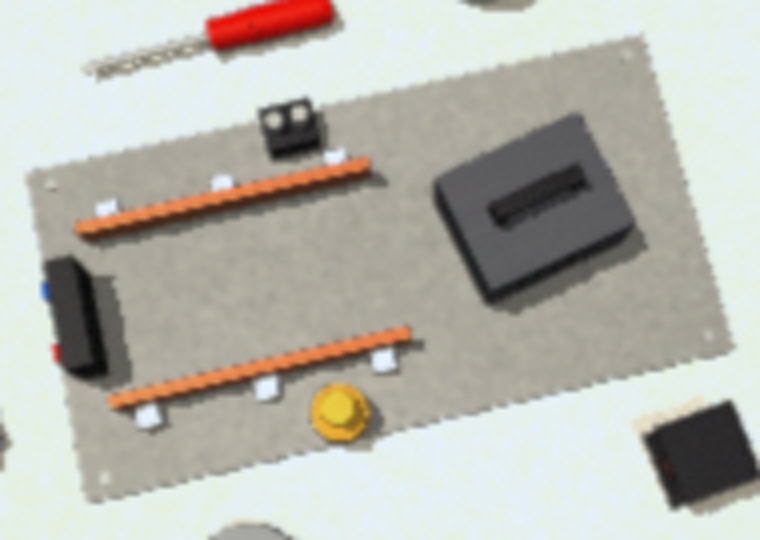

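View pics/side0c.png

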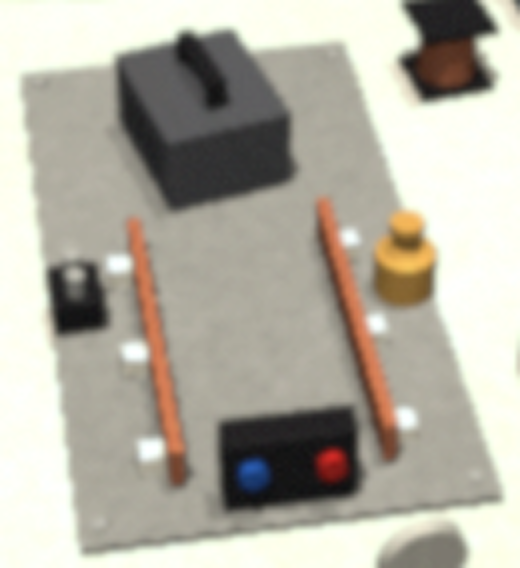

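```bash
cat >h.py <<'E'
import numpy as np,pickle
from scipy.optimize import least_squares
O={'top':(155,135),'side':(195,140)}
def px(n,p,s=4,o=None): return (np.array(p)+.5)/s-.5+np.array(o or O[n])
def proj(f,X):
    c=np.atleast_2d(X)@f['R'].T+f['t']; q=c@f['mtx'].T; return q[:,:2]/q[:,2:]
def body(p,L):
    c,s=np.cos(p[2]),np.sin(p[2]); L=np.array(L,float)
    return np.c_[p[0]+c*L[:,0]-s*L[:,1],p[1]+s*L[:,0]+c*L[:,1],L[:,2]+p[3]]
def fit(F,obs,p0):  # obs: name->(list of local pts, list of pixels)
    r=lambda p:np.concatenate([(proj(F[n],body(p,L))-P).ravel() for n,(L,P) in obs.items()])
    s=least_squares(r,p0,loss='soft_l1'); return s.x,r(s.x)
E
python3 - <<'E'
from h import *
F={n:pickle.load(open(n+'0.pkl','rb')) for n in O}
C=np.array([[.18,-.11,0],[.18,.11,0],[-.24,.11,0],[-.24,-.11,0]])
d=lambda dz:0
np.set_printoptions(precision=4,suppress=True)
do={'top':(C,px('top',[(28,170),(93,502),(735,351),(645,37)])),'side':(C,px('side',[(85,552),(500,498),(343,42),(22,75)]))}
D,r=fit(F,do,[.6,0,1.6,.006]);print('dock',D,r.round(1))
for n in O: print(n,fit(F,{n:do[n]},[.6,0,1.6,.006])[0])
R=[[.15,-.06,.036],[-.04,-.06,.036],[.15,.06,.036],[-.04,.06,.036]]
print('rails',((proj(F['top'],body([*D[:3],0],R))-O['top'])*4).round(0).tolist())
U=np.array([[.05,-.04,.0],[-.05,-.04,.0],[-.05,.04,.0],[.05,.04,.0]])
uo={'top':(U,px('top',[(435,183),(580,114),(634,216),(488,289)])),'side':(U,px('side',[(168,148),(117,55),(235,32),(290,115)]))}
X,r=fit(F,uo,[.6,-.1,1.8,.06]);print('unit top',X,r.round(1))
for n in O: print(n,fit(F,{n:uo[n]},[.6,-.1,1.8,.06])[0])
c,s=np.cos(D[2]),np.sin(D[2]);e=X[:2]-D[:2];print('unit in dock',c*e[0]+s*e[1],-s*e[0]+c*e[1],X[2]-D[2])
E
```

```text
dock [0.5634 0.1095 1.7837 0.0031] [ 0.4  0.5 -0.9  0.1  0.6 -0.1  0.2 -0.4 -1.3 -0.1  1.  -0.   0.3  0.5
 -0.4  0.3]
top [ 0.5642  0.1099  1.7829 -0.0002]
side [0.5634 0.1064 1.7851 0.0005]
rails [[75.0, 220.0], [370.0, 154.0], [110.0, 406.0], [414.0, 335.0]]
unit top [ 0.5929 -0.0167  1.9875  0.0595] [-0.5 -1.7 -0.3 -0.7  0.8  2.1  0.3  0.7 -0.2 -0.3 -0.5  0.4 -0.1 -0.4
  0.8  0.6]
top [ 0.5999 -0.0191  2.0053  0.034 ]
side [ 0.5946 -0.0376  1.9826  0.0447]
unit in dock -0.1296593533230914 -0.002094432806187846 0.20381120590196122
```

```bash
cat >>h.py <<'E'
def rel(D,X):
    c,s=np.cos(D[2]),np.sin(D[2]);e=X[:2]-D[:2]; return np.array([1e3*(c*e[0]+s*e[1]),1e3*(-s*e[0]+c*e[1]),X[2]-D[2]])
C=np.array([[.18,-.11,.006],[.18,.11,.006],[-.24,.11,.006],[-.24,-.11,.006]])
R4=np.array([[.15,-.056,.036],[-.04,-.056,.036],[.15,.056,.036],[-.04,.056,.036]])
U=np.array([[.05,-.04,.061],[-.05,-.04,.061],[-.05,.04,.061],[.05,.04,.061]])
def fz(F,obs,p0):
    r=lambda p:np.concatenate([(proj(F[n],body([*p,0],L))-P).ravel() for n,(L,P) in obs.items()])
    s=least_squares(r,p0,loss='soft_l1'); return s.x,r(s.x)
E
python3 - <<'E'
from h import *
np.set_printoptions(precision=4,suppress=True)
F={n:pickle.load(open(n+'0.pkl','rb')) for n in O}
CR=np.r_[C,R4]
dk={'top':[(28,170),(93,502),(735,351),(645,37),(78,228),(369,163),(111,402),(409,332)],'side':[(85,552),(500,498),(343,42),(22,75),(177,480),(134,220),(392,455),(324,200)]}
uk={'top':[(435,183),(580,114),(634,216),(488,289)],'side':[(168,148),(117,55),(235,32),(290,115)]}
for ns in (['top'],['side'],['top','side']):
    D,r=fz(F,{n:(CR,px(n,dk[n])) for n in ns},[.56,.11,1.78])
    X,q=fz(F,{n:(U,px(n,uk[n])) for n in ns},[.6,-.02,1.99])
    print(ns,D,X,rel(D,X),r.round(1),q.round(1))
E
```

```text
['top'] [0.5628 0.1104 1.7827] [ 0.5928 -0.0164  1.9961] [-130.2987   -2.6432    0.2134] [-0.2  0.3 -1.6  0.3  0.6  0.1  0.2 -0.5 -0.4 -0.   0.8 -0.2 -0.6 -0.1
  0.8 -0. ] [-0.6 -1.6 -0.6 -0.9  0.8  1.8  0.5  0.7]
['side'] [0.5628 0.1136 1.7836] [ 0.5926 -0.015   1.9823] [-132.0095   -1.982     0.1987] [-1.3  0.5  1.5  0.5  0.5  0.5 -0.4  0.3 -0.1 -5.9 -0.1  0.3  0.2 -6.2
 -0.2  0.2] [-0.3 -0.4 -0.4  0.2  0.1 -0.5  0.8  0.6]
['top', 'side'] [0.5628 0.1116 1.7827] [ 0.5927 -0.0161  1.9882] [-131.0952   -2.3183    0.2055] [-0.7  0.3 -2.1  0.3  0.1  0.  -0.3 -0.5 -0.9 -0.   0.3 -0.2 -1.1 -0.1
  0.3 -0.  -1.3 -0.3  1.4 -0.2  0.6  0.1 -0.2 -0.2 -0.1 -6.6 -0.  -0.2
  0.1 -6.9 -0.2 -0.3] [-0.7 -1.8 -0.6 -0.8  0.6  2.   0.1  0.7 -0.2 -0.6 -0.5  0.1 -0.1 -0.8
  0.9  0.2]
```

Emit:
move_arm --pt "0 0 0 0 0 6.85 0" --pt "0 0 0 0 0 6.85 0" --pt "0 0 0 0 0 6.85 0" --pt "0 0 0 0 0 6.85 0" --pt "0 0 0 0 0 6.85 0" --pt "0 0 0 0 0 6.85 0" --pt "-2 0.3 0 0 0 0 0" --pt "-3.5 0.3 0 0 0 0 0" --pt "-4 0.4 0 0 0 0 0" --pt "-4 0.4 0 0 0 0 0" --pt "-4 0.4 0 0 0 0 0" --pt "-4 0.4 0 0 0 0 0" --pt "-4 0.4 0 0 0 0 0" --pt "-4 0.4 0 0 0 0 0" --pt "-4 0.4 0 0 0 0 0" --pt "-4 0.4 0 0 0 0 0" --pt "-4 0.4 0 0 0 0 0" --pt "-4 0.4 0 0 0 0 0" --pt "-4 0.4 0 0 0 0 0" --pt "-4 0.4 0 0 0 0 0"

```text
time: 1.77
tool_pos: [0.5305, 0.0975, 0.2499]
tool_rot: [-0.0, 0.545, 0.838, -0.0]
contact_force: [0.1, 0.4, 0.3]
gripper_width: 0.495
grasp_force: 0.0
```

Emit:
move_arm --pt "-4 0.3 0 0 0 0 0" --pt "-4 0.3 0 0 0 0 0" --pt "-4 0.3 0 0 0 0 0" --pt "-4 0.2 0 0 0 0 0" --pt "-4 0.1 0 0 0 0 0" --pt "-1.5 0 0 0 0 0 0" --pt "0 0 0 0 0 0 0" --pt "0 0 0 0 0 0 0" --pt "0 0 0 0 0 0 0"

```text
time: 2.52
tool_pos: [0.6278, -0.091, 0.2498]
tool_rot: [-0.001, 0.545, 0.839, 0.0]
contact_force: [-0.2, 0.9, 0.4]
gripper_width: 0.5
grasp_force: 0.0
```

```bash
cat >>h.py <<'E'
from plant import manip
def where(T=[.5928,-.0163,1.988]):
    s=manip.state(); w,x,y,z=s['tool_rot']; tx=np.array([1-2*(y*y+z*z),2*(x*y+w*z)]); yaw=np.arctan2(tx[1],tx[0])
    print('t',s['time'],'pos',s['tool_pos'].round(4),'yaw',yaw.round(4),'w',s['gripper_width'].round(3),'F',s['contact_force'].round(1),'M',s['ft_torque'].round(2),'inT',rel(T,np.array([*s['tool_pos'][:2],yaw])).round(4))
E
python3 -c "
from h import *
where(); where([.5628,.111,1.783])
import cv2
f=manip.grab_frame('side');pickle.dump(f,open('side1.pkl','wb'))
cv2.imwrite('pics/side1.png',cv2.resize(cv2.convertScaleAbs(f['img'],alpha=1.5,beta=10)[40:290,150:400],None,fx=2.4,fy=2.4))"
```

```text
Traceback (most recent call last):
  File "h.py", line 24, in where
    print('t',s['time'],'pos',s['tool_pos'].round(4),'yaw',yaw.round(4),'w',s['gripper_width'].round(3),'F',s['contact_force'].round(1),'M',s['ft_torque'].round(2),'inT',rel(T,np.array([*s['tool_pos'][:2],yaw])).round(4))
                                                                            ^^^^^^^^^^^^^^^^^^^^^^^^
AttributeError: 'float' object has no attribute 'round'
```

```bash
sed -i "s/s\['gripper_width'\].round(3)/round(float(s['gripper_width']),3)/" h.py; python3 -c "
from h import *
where(); where([.5628,.111,1.783])"
```

```text
t 2.5167 pos [ 0.6278 -0.091   0.2498] yaw 1.9893 w 0.5 F [-0.2  0.9  0.4] M [ 0.04 -0.04  0.06] inT [-8.24882e+01 -1.74060e+00  1.30000e-03]
t 2.5167 pos [ 0.6278 -0.091   0.2498] yaw 1.9893 w 0.5 F [-0.2  0.9  0.4] M [ 0.04 -0.04  0.06] inT [-2.111697e+02 -2.101190e+01  2.063000e-01]
```

Emit:
move_arm --pt "-0.5 -0.17 2 0 0 0 0" --pt "0 0 3 0 0 0 0" --pt "0 0 3.5 0 0 0 0" --pt "0 0 3.5 0 0 0 0" --pt "0 0 3 0 0 0 0" --pt "0 0 2 0 0 0 0" --pt "0 0 1 0 0 0 0" --pt "0 0 1 0 0 0 0" --pt "0 0 0.8 0 0 0 0" --pt "0 0 0.6 0 0 0 0" --pt "0 0 0 0 0 0 0" --pt "0 0 0 0 0 0 0"

```text
time: 3.52
tool_pos: [0.6294, -0.0975, 0.0471]
tool_rot: [0.001, 0.545, 0.838, 0.0]
contact_force: [0.4, -0.5, -0.6]
gripper_width: 0.499
grasp_force: 0.0
```

```bash
python3 -c "
from h import *
where()
import cv2
f=manip.grab_frame('side');pickle.dump(f,open('side1.pkl','wb'))
cv2.imwrite('pics/side1.png',cv2.resize(cv2.convertScaleAbs(f['img'],alpha=1.6,beta=15)[100:250,170:340],None,fx=4,fy=4,interpolation=cv2.INTER_CUBIC))"
```

```text
t 3.5167 pos [ 0.6294 -0.0975  0.0471] yaw 1.9886 w 0.499 F [ 0.4 -0.5 -0.6] M [-0.01 -0.02  0.03] inT [-8.90916e+01 -5.64600e-01  6.00000e-04]
```

View pics/side1.png

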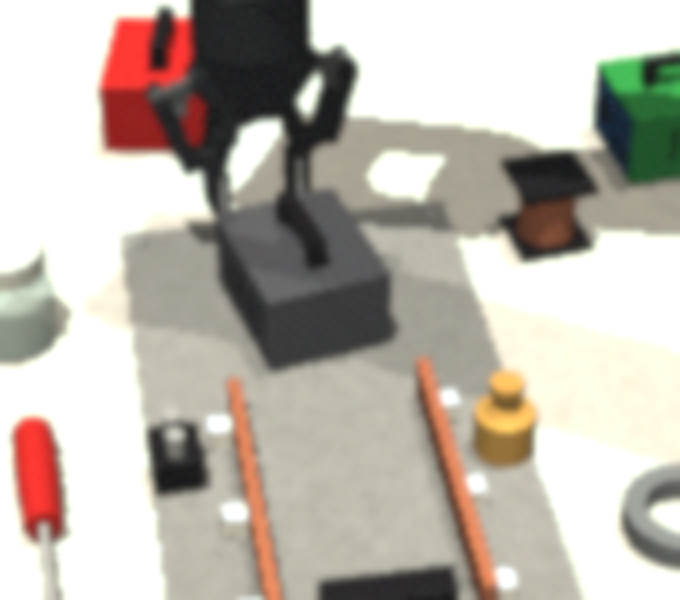

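The side view shows both fingers, at (215,190) and (300,180), behind the dark unit's rear face and clear of everything. Next I approach.

Emit:
move_arm --pt "0.5 -0.05 0.6 0 0 0 0" --pt "0.8 0 0 0 0 0 0" --pt "0.6 0 0 0 0 0 0" --pt "0.3 0 0 0 0 0 0" --pt "0 0 0 0 0 0 0" --pt "0 0 0 0 0 0 0"

```text
time: 4.07
tool_pos: [0.6195, -0.0772, 0.0405]
tool_rot: [0.0, 0.545, 0.839, 0.0]
contact_force: [-0.4, 0.0, -1.6]
gripper_width: 0.5
grasp_force: 0.0
```

Emit:
move_arm --pt "0.2 0 0 0 0 0 0" --pt "0.2 0 0 0 0 0 0" --pt "0 0 0 0 0 0 0"

```text
time: 4.32
tool_pos: [0.618, -0.0741, 0.0406]
tool_rot: [0.0, 0.545, 0.838, -0.0]
contact_force: [-0.0, -1.3, 0.6]
gripper_width: 0.498
grasp_force: 0.4
```

Emit:
move_arm --pt "0.2 0 0 0 0 0 0" --pt "0.2 0 0 0 0 0 0" --pt "0 0 0 0 0 0 0"

```text
time: 4.57
tool_pos: [0.6164, -0.0704, 0.0405]
tool_rot: [0.0, 0.545, 0.838, -0.0]
contact_force: [1.1, -2.2, -0.7]
gripper_width: 0.501
grasp_force: 1.3
```

```bash
python3 -c "
from h import *
where()"
```

```text
t 4.5667 pos [ 0.6164 -0.0704  0.0405] yaw 1.9884 w 0.501 F [ 1.1 -2.2 -0.7] M [-0.35 -0.12  0.05] inT [-5.89895e+01  3.15100e-01  4.00000e-04]
```

Emit:
move_arm --pt "0.3 -0.08 0 0 0 0.8 0" --pt "0.3 -0.08 0 0 0 0.8 0" --pt "0.3 -0.08 0 0 0 0.8 0" --pt "0.3 -0.08 0 0 0 0.8 0" --pt "0.3 -0.08 0 0 0 0.8 0" --pt "0.3 -0.08 0 0 0 0.8 0" --pt "0.3 -0.08 0 0 0 0.8 0" --pt "0.3 -0.08 0 0 0 0.8 0" --pt "0 0 0 0 0 0 0" --pt "0 0 0 0 0 0 0"

```text
time: 5.4
tool_pos: [0.6013, -0.0496, 0.0402]
tool_rot: [-0.0, 0.591, 0.807, 0.0]
contact_force: [1.0, 0.0, 0.6]
gripper_width: 0.502
grasp_force: 0.6
```

```bash
python3 -c "
from h import *
where([.5628,.111,1.783])
import cv2
f=manip.grab_frame('top');pickle.dump(f,open('top2.pkl','wb'))
g=manip.grab_frame('side');pickle.dump(g,open('side2.pkl','wb'))
a=cv2.convertScaleAbs(f['img'],alpha=1.8,beta=20)[140:220,225:340]
b=cv2.convertScaleAbs(g['img'],alpha=1.8,beta=20)[140:220,210:300]
a,b=[cv2.resize(i,None,fx=4,fy=4,interpolation=cv2.INTER_CUBIC) for i in(a,b)]
cv2.imwrite('pics/both2.png',np.hstack([b,a[:,:440]]))"
```

```text
t 5.4 pos [ 0.6013 -0.0496  0.0402] yaw 1.8767 w 0.502 F [1.  0.  0.6] M [-0.17 -0.14 -0.05] inT [-1.651171e+02 -3.851200e+00  9.370000e-02]
```

View pics/both2.png

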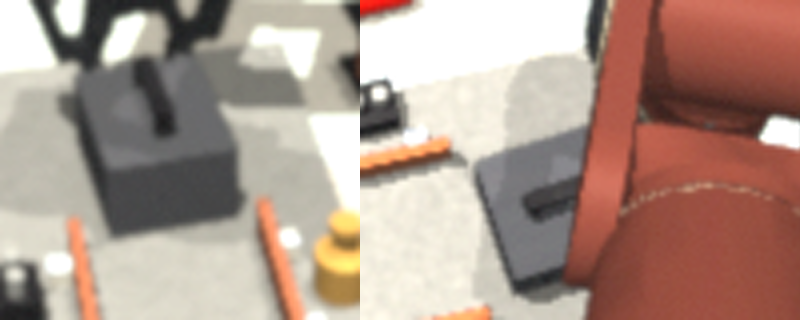

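```bash
python3 - <<'E'
from h import *
F={n:pickle.load(open(n+'2.pkl','rb')) for n in O}
D=np.array([.5628,.111,1.783])
s=(U,px('side',[(105,167),(78,95),(195,57),(238,150)],o=(210,140)))
t=(U[[0,3]],px('top',[(116,162),(155,281)],o=(225,140)))
for o in ({'side':s},{'top':t},{'side':s,'top':t}):
    X,q=fz(F,o,[.58,0,1.88]); print(X,rel(D,X).round(3),q.round(1))
E
```

```text
[0.58422447 0.01134779 1.86554345] [-1.01929e+02  4.40000e-02  8.30000e-02] [ 0.1  1.2 -1.6 -5.   0.6 -0.2  0.2  0.2]
[0.58237004 0.00899931 1.85973598] [-1.03834e+02  2.35200e+00  7.70000e-02] [-0.1 -0.4  0.1  0.4]
[0.58370805 0.00982871 1.86661886] [-1.03305e+02  8.69000e-01  8.40000e-02] [ 0.4  0.8 -1.3 -5.4  0.8 -0.5  0.5 -0.2 -0.5 -0.8 -0.1 -0.1]
```

Emit:
move_arm --pt "0.3 -0.08 0 0 0 0.8 0" --pt "0.3 -0.08 0 0 0 0.8 0" --pt "0.3 -0.08 0 0 0 0.8 0" --pt "0.3 -0.08 0 0 0 0.8 0" --pt "0.3 -0.08 0 0 0 0.8 0" --pt "0.3 -0.08 0 0 0 0.8 0" --pt "0.3 -0.08 0 0 0 0.8 0" --pt "0.3 -0.08 0 0 0 0.8 0" --pt "0.3 0 0 0 0 0 0" --pt "0.3 0 0 0 0 0 0" --pt "0.3 0 0 0 0 0 0" --pt "0.3 0 0 0 0 0 0" --pt "0 0 0 0 0 0 0" --pt "0 0 0 0 0 0 0"

```text
time: 6.67
tool_pos: [0.5871, -0.0162, 0.0405]
tool_rot: [-0.0, 0.635, 0.772, 0.0]
contact_force: [0.8, -0.5, 0.2]
gripper_width: 0.501
grasp_force: 0.0
```

```bash
python3 -c "
from h import *
where([.5628,.111,1.783])
import cv2
f=manip.grab_frame('top');pickle.dump(f,open('top3.pkl','wb'))
g=manip.grab_frame('side');pickle.dump(g,open('side3.pkl','wb'))
a=cv2.convertScaleAbs(f['img'],alpha=1.8,beta=20)[150:250,200:300]
b=cv2.convertScaleAbs(g['img'],alpha=1.8,beta=20)[145:245,210:310]
a,b=[cv2.resize(i,None,fx=4,fy=4,interpolation=cv2.INTER_CUBIC) for i in(a,b)]
cv2.imwrite('pics/both3.png',np.hstack([b,a]))"
```

```text
t 6.6667 pos [ 0.5871 -0.0162  0.0405] yaw 1.7652 w 0.501 F [ 0.8 -0.5  0.2] M [-0.   -0.02  0.07] inT [-1.294548e+02  3.065500e+00 -1.780000e-02]
```

View pics/both3.png

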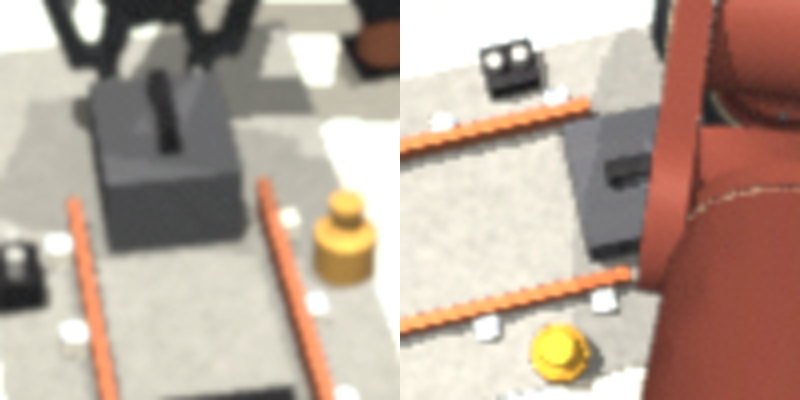

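```bash
python3 - <<'E'
from h import *
F={n:pickle.load(open(n+'3.pkl','rb')) for n in O}
D=np.array([.5628,.111,1.783])
s=(U,px('side',[(105,187),(90,88),(210,70),(243,170)],o=(210,145)))
t=(U[[0,3]],px('top',[(165,124),(190,243)],o=(200,150)))
for o in ({'side':s},{'top':t},{'side':s,'top':t}):
    X,q=fz(F,o,[.58,0,1.78]); print(X,rel(D,X).round(3),q.round(1))
E
```

```text
[0.57739422 0.04562566 1.79658376] [-6.6982e+01 -4.9800e-01  1.4000e-02] [ 0.1  0.1 -2.  -0.8  0.6  0.1  0.3  0.3]
[0.57694025 0.04302826 1.76017909] [-6.9425e+01  4.9300e-01 -2.3000e-02] [-0.1 -0.8  0.1  0.8]
[0.57747124 0.0443912  1.78669318] [-6.8205e+01 -3.1300e-01  4.0000e-03] [-0.1 -0.3 -1.8 -1.2  0.8 -0.1  0.1  0.1 -1.  -0.4  0.1  1. ]
```

Emit:
move_arm --pt "0.3 0.02 0 0 0 -0.15 0" --pt "0.4 0.02 0 0 0 -0.15 0" --pt "0.4 0.02 0 0 0 -0.15 0" --pt "0.4 0.02 0 0 0 -0.15 0" --pt "0.4 0 0 0 0 0 0" --pt "0.4 0 0 0 0 0 0" --pt "0.4 0 0 0 0 0 0" --pt "0.4 0 0 0 0 0 0" --pt "0.4 0 0 0 0 0 0" --pt "0.4 0 0 0 0 0 0" --pt "0.4 0 0 0 0 0 0" --pt "0.4 0 0 0 0 0 0" --pt "0.4 0 0 0 0 0 0" --pt "0.4 0 0 0 0 0 0" --pt "0.4 0 0 0 0 0 0" --pt "0.4 0 0 0 0 0 0" --pt "0.3 0 0 0 0 0 0" --pt "0 0 0 0 0 0 0" --pt "0 0 0 0 0 0 0"

```text
time: 8.35
tool_pos: [0.5741, 0.0487, 0.04]
tool_rot: [-0.001, 0.631, 0.776, 0.0]
contact_force: [0.8, 0.0, 0.8]
gripper_width: 0.5
grasp_force: 0.7
```

```bash
python3 -c "
from h import *
where([.5628,.111,1.783])
import cv2
f=manip.grab_frame('top');pickle.dump(f,open('top4.pkl','wb'))
g=manip.grab_frame('side');pickle.dump(g,open('side4.pkl','wb'))
a=cv2.convertScaleAbs(f['img'],alpha=1.8,beta=20)[160:260,165:265]
b=cv2.convertScaleAbs(g['img'],alpha=1.8,beta=20)[170:270,215:315]
a,b=[cv2.resize(i,None,fx=4,fy=4,interpolation=cv2.INTER_CUBIC) for i in(a,b)]
cv2.imwrite('pics/both4.png',np.hstack([b,a]))"
```

```text
t 8.35 pos [0.5741 0.0487 0.04  ] yaw 1.7756 w 0.5 F [0.8 0.  0.8] M [-0.22 -0.11 -0.01] inT [-6.32486e+01  2.08260e+00 -7.40000e-03]
```

View pics/both4.png

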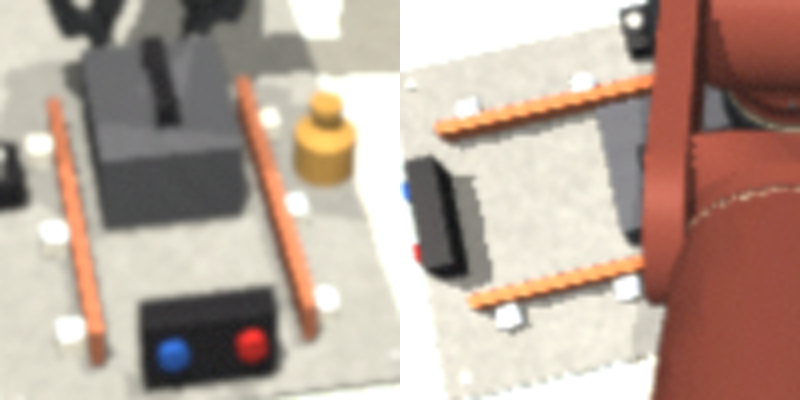

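```bash
python3 - <<'E'
from h import *
F={n:pickle.load(open(n+'4.pkl','rb')) for n in O}
D=np.array([.5628,.111,1.783])
L=np.r_[U,[[.05,-.04,.006],[.05,.04,.006]]]
s=(L,px('side',[(102,160),(84,65),(217,42),(243,148),(107,225),(245,210)],o=(215,170)))
t=(U[[0,3]],px('top',[(200,109),(228,232)],o=(165,160)))
for o in ({'side':s},{'top':t},{'side':s,'top':t}):
    X,q=fz(F,o,[.58,0,1.78]); print(X,rel(D,X).round(3),q.round(1))
E
```

```text
[0.56145261 0.10858648 1.7631636 ] [-2.076  1.825 -0.02 ] [-0.1  0.1 -0.5 -4.3  0.3 -1.7  1.1 -0.5 -0.7  2.3  0.1  2.5]
[0.56287956 0.10612322 1.79563049] [-4.784  0.949  0.013] [-0.1 -0.3  0.1  0.3]
[0.5616479  0.10680291 1.77000293] [-3.86   2.01  -0.013] [ 0.  -0.4 -0.7 -4.7  0.1 -2.2  1.1 -1.1 -0.5  1.9  0.2  1.9 -0.1 -0.4
 -0.7  0.4]
```

Emit:
move_arm --pt "0.3 -0.02 0 0 0 0.15 0" --pt "0.5 -0.02 0 0 0 0.15 0" --pt "0.5 -0.02 0 0 0 0.15 0" --pt "0.5 0 0 0 0 0 0" --pt "0.5 0 0 0 0 0 0" --pt "0.5 0 0 0 0 0 0" --pt "0.5 0 0 0 0 0 0" --pt "0.5 0 0 0 0 0 0" --pt "0.5 0 0 0 0 0 0" --pt "0.5 0 0 0 0 0 0" --pt "0.5 0 0 0 0 0 0" --pt "0.5 0 0 0 0 0 0" --pt "0.5 0.02 0 0 0 -0.16 0" --pt "0.5 0.02 0 0 0 -0.16 0" --pt "0.5 0.02 0 0 0 -0.16 0" --pt "0.5 0.02 0 0 0 -0.16 0" --pt "0.5 0.02 0 0 0 -0.16 0" --pt "0.4 0 0 0 0 0 0" --pt "0 0 0 0 0 0 0" --pt "0 0 0 0 0 0 0"

```text
time: 10.12
tool_pos: [0.5577, 0.134, 0.0406]
tool_rot: [-0.0, 0.629, 0.778, 0.0]
contact_force: [0.2, -0.1, -0.3]
gripper_width: 0.5
grasp_force: 0.0
```

```bash
python3 -c "
from h import *
where([.5628,.111,1.783])
import cv2
f=manip.grab_frame('top');pickle.dump(f,open('top5.pkl','wb'))
g=manip.grab_frame('side');pickle.dump(g,open('side5.pkl','wb'))
a=cv2.convertScaleAbs(f['img'],alpha=1.8,beta=20)[170:270,155:255]
b=cv2.convertScaleAbs(g['img'],alpha=1.8,beta=20)[175:275,220:320]
a,b=[cv2.resize(i,None,fx=4,fy=4,interpolation=cv2.INTER_CUBIC) for i in(a,b)]
cv2.imwrite('pics/both5.png',np.hstack([b,a]))"
```

```text
t 10.1167 pos [0.5577 0.134  0.0406] yaw 1.782 w 0.5 F [ 0.2 -0.1 -0.3] M [-0.01  0.03 -0.02] inT [ 2.35558e+01  1.78000e-01 -1.00000e-03]
```

View pics/both5.png

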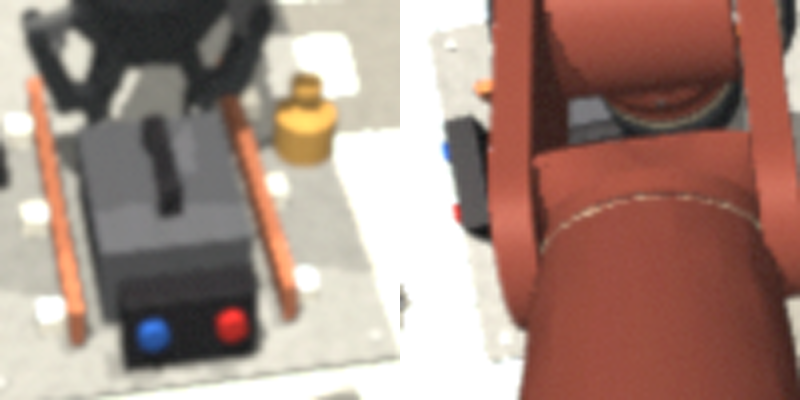

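Emit:
move_arm --pt "0.3 0 0 0 0 0 0" --pt "0.3 0 0 0 0 0 0" --pt "0.3 0 0 0 0 0 0" --pt "0.2 0 0 0 0 0 0" --pt "0.1 0 0 0 0 0 0" --pt "0.1 0 0 0 0 0 0"

```text
time: 10.72
tool_pos: [0.5552, 0.146, 0.0406]
tool_rot: [0.0, 0.629, 0.778, 0.0]
contact_force: [1.2, -3.3, 1.6]
gripper_width: 0.495
grasp_force: 2.0
```

Emit:
move_arm --pt "0.1 0 0 0 0 0 0" --pt "0.1 0 0 0 0 0 0"

```text
time: 10.88
tool_pos: [0.5547, 0.1479, 0.0406]
tool_rot: [0.0, 0.629, 0.778, 0.0]
contact_force: [1.3, -4.7, 2.7]
gripper_width: 0.502
grasp_force: 2.2
```

Emit:
move_arm --pt "0.1 0 0 0 0 0 0"

```text
time: 10.97
tool_pos: [0.5546, 0.1487, 0.0406]
tool_rot: [0.001, 0.629, 0.778, -0.0]
contact_force: [2.1, -9.0, 1.8]
gripper_width: 0.496
grasp_force: 4.2
```

Emit:
move_arm --pt "0.1 0 0 0 0 0 0"

```text
time: 11.05
tool_pos: [0.5547, 0.1488, 0.0406]
tool_rot: [0.002, 0.628, 0.778, -0.001]
contact_force: [3.2, -11.1, 0.9]
gripper_width: 0.501
grasp_force: 6.0
```

```bash
python3 -c "
from h import *
where([.5628,.111,1.783])"
```

```text
t 11.05 pos [0.5547 0.1488 0.0406] yaw 1.7825 w 0.501 F [  3.2 -11.1   0.9] M [-1.61 -0.43  0.12] inT [ 3.86062e+01 -6.05000e-02 -5.00000e-04]
```

Emit:
move_arm --pt "0.1 0 0 0 0 0 0" --pt "0 0 0 0 0 0 0" --pt "0 0 0 0 0 0 0"

```text
time: 11.3
tool_pos: [0.5549, 0.1488, 0.0407]
tool_rot: [0.002, 0.628, 0.778, -0.001]
contact_force: [3.2, -12.1, 1.1]
gripper_width: 0.5
grasp_force: 6.2
```

Emit:
move_arm --pt "-0.2 0 0 0 0 0 0" --pt "-0.3 0 0 0 0 0 0" --pt "-1 0 0 0 0 0 0" --pt "-1.5 0 0 0 0 0 0" --pt "-1.5 0 0 0 0 0 0" --pt "0 0 -1 0 0 0 0" --pt "0 0 -2 0 0 0 0" --pt "0 0 -3 0 0 0 0" --pt "0 0 -4 0 0 0 0" --pt "0 0 -4 0 0 0 0" --pt "0 0 -4 0 0 0 0" --pt "-3 0 -2 0 0 0 0" --pt "-4 0 0 0 0 0 0" --pt "-4 0 0 0 0 0 0" --pt "-4 0 0 0 0 0 0" --pt "-4 0 0 0 0 0 0" --pt "-4 0 0 0 0 0 0" --pt "-2 0 0 0 0 0 0" --pt "0 0 0 0 0 0 0" --pt "0 0 0 0 0 0 0"

```text
time: 12.97
tool_pos: [0.6154, -0.1379, 0.2403]
tool_rot: [-0.001, 0.629, 0.777, 0.0]
contact_force: [-0.4, 0.3, 0.1]
gripper_width: 0.501
grasp_force: 0.0
```

```bash
python3 -c "
from h import *
where([.5628,.111,1.783])
import cv2
f=manip.grab_frame('top');pickle.dump(f,open('top6.pkl','wb'))
g=manip.grab_frame('side');pickle.dump(g,open('side6.pkl','wb'))
a=cv2.convertScaleAbs(f['img'],alpha=1.8,beta=20)[165:265,155:255]
b=cv2.convertScaleAbs(g['img'],alpha=1.8,beta=20)[175:275,220:320]
a,b=[cv2.resize(i,None,fx=4,fy=4,interpolation=cv2.INTER_CUBIC) for i in(a,b)]
cv2.imwrite('pics/both6.png',np.hstack([b,a]))"
```

```text
t 12.9667 pos [ 0.6154 -0.1379  0.2403] yaw 1.7799 w 0.501 F [-0.4  0.3  0.1] M [-0.03 -0.04 -0.01] inT [-2.543965e+02  1.011200e+00 -3.100000e-03]
```

View pics/both6.png

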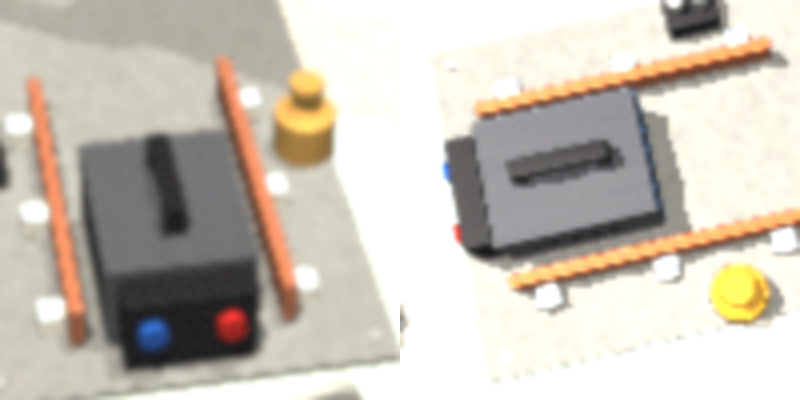

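The unit sits flush against the stop in both halves of the picture, clear of both rails. In the right half its top corners are at (473,122), (632,90), (660,212) and (495,247). I'll check that numerically.

```bash
python3 - <<'E'
from h import *
F={n:pickle.load(open(n+'6.pkl','rb')) for n in O}
D=np.array([.5628,.111,1.783])
s=(U,px('side',[(105,272),(80,150),(225,133),(255,262)],o=(220,175)))
t=(U,px('top',[(73,122),(232,90),(260,212),(95,247)],o=(155,165)))
for o in ({'side':s},{'top':t},{'side':s,'top':t}):
    X,q=fz(F,o,[.54,.2,1.78]); print(X,rel(D,X).round(3),q.round(1))
E
```

```text
[0.54319146 0.21199751 1.7610263 ] [ 1.02862e+02 -2.10300e+00 -2.20000e-02] [-0.9  1.4 -0.2 -0.9  0.2 -0.2  1.  -0.2]
[0.54208997 0.20823099 1.77406894] [ 9.9412e+01 -2.3300e-01 -9.0000e-03] [-0.2 -0.1  0.5 -0.8 -0.1  0.2 -0.1  0.5]
[0.54269873 0.20928543 1.76823738] [ 1.00314e+02 -1.05000e+00 -1.50000e-02] [-0.4  0.5 -0.  -1.6  0.2 -1.   1.4 -1.3 -0.5 -0.5  0.2 -0.9 -0.6  0.1
 -0.7  0.2]
```

The fit puts the unit at x ≈ 100 mm, y ≈ -1 mm and yaw ≈ -0.01 rad in the board's frame, within measurement error of the target. Handing in.

```bash
python3 -c "
from plant import manip
print(manip.job_done())"
```

```text
the job is handed in; nothing more can be done
None
```

The unit was pushed down the lane and rests against the end stop, within about 1 mm and 0.015 rad of square by the cameras; both rails look clear in every picture taken, the robot was touching nothing at hand-in, and the job took 13 s.

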